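# Open the deep cedar box for packing

### The arm

A 6-joint arm with a two-finger parallel gripper is mounted at the origin on the work surface. World frame = base frame: x ahead of the robot, y to its left, z up, the work surface at z = 0. Lengths are in m, angles in rad, forces in N, time in s.
With the tool pointing down it reaches from about 0.275 to 1 m from the base axis. Payload 8.4 kg.
Tool frame: the origin (TCP) lies on the centre line of the jaws, within the pads' length; the fingertips stand 22 mm ahead of it and the grasp point (between the pads) lies 3 mm ahead of it; z points along the fingers, y is the line along which they close (so a half turn about z gives the same grasp; the last joint's range is limited). The gripper opens to 85 mm and grips with 20 to 120 N. Pads are 22 mm wide; open, the fingers measure 114 mm over their backs; the gripper's body (76 mm by 85 mm) begins 54 mm behind the grasp point. The pads swing forward as they close: fully open they stand 13 mm farther back than shut.
Start: joints at [1.148, 0.353, 1.633, -0, 1.155, -0.002], TCP at [0.255, 0.57, 0.253] pointing down, gripper open.
Joint ranges: [-2.63, 2.63], [-0.92, 2.1], [0.06, 2.66], [-1.3, 4.44], [0, 2.69], [-3.02, 3.02]. Speed limits (rad/s): [2.22, 2.22, 2.79, 3.14, 3.14, 3.14].

### API

Orientations are given as [roll, pitch, yaw] about the fixed x, y, z axes, in that order (R = Rz(yaw) Ry(pitch) Rx(roll)).
In Python, from plant import ctrl gives the robot as it stands.
- The arm moves only by the tool step_arm, never from a script. Its argument "commands" is a list of rows, each a list of 4 numbers: the shift along the tool's x, y, z in cm, then the turn about the tool's z in rad. A call has 1 to 12 rows; each row is the pose to reach, as a shift and turn from the pose commanded when the call began, along the tool's axes at that moment; what a row does not reach only later rows make up. A row lasts 1/8 s, in which the tool goes at most 62.5 mm and 10.7 degrees, less where a joint would pass 70% of its speed; a pose out of reach is approached as far as the arm can. A call with a gripper value outside its range is refused whole. "gripper" is the opening, from 0 (shut) to 1 (fully open), set as the call begins (left out, the last holds). The fingers move at their own pace and stop on an object; the grip force is fixed at half the most. Time passes only in rows, so rows that repeat a pose let the fingers close. It gives the time, the measured TCP pose, the force, the opening and the grip force at its end, in the units of the state.
- ctrl.get_obs(): the state, without advancing time (a new reading comes with each control period).
- ctrl.snapshot(name): name is "scene" or "top"; returns (picture, depth): 384x512x3 uint8, blue, green, red; 384x512 float32, m along the optical axis (not along the pixel's ray), 0 where there is no reading.
- ctrl.camera_model(name): a dict with "camera_matrix" (3x3 intrinsics, pixels), "D" ([k1, k2, p1, p2, k3] as OpenCV has them; the pictures are not rectified), "position" and "rotation" of the camera in the world. Camera axes: x right, y up, looking along -z (the intrinsics and any distortion apply to the point x, -y, -z); pixel columns grow to the right and rows downward; lengths in m; the calibration is good to about 2 mm. A picture is of the moment at which its call begins. camera_model takes no time and is no camera call.
- ctrl.hand_in(): hands the job in; it is judged then, once.
The state is a dict: "clock": time; "q": joint angles; "qd": joint speeds; "tau": joint torques, N m; "eef_pos": TCP position; "tcp_rot": TCP orientation; "contact_force": force on the tool from outside, world axes, zero at the start; "torque": the same for the moment, N m; "grip_width": opening from 0.0 (shut) to 1.0 (fully open); "grip_force": force on a finger pad.
Only numpy, scipy, OpenCV 4.12 (cv2) and the standard library are available. Lean on these libraries where they do the work, as an engineer would, in place of code of your own. Each camera call takes 0.05 s, during which the arm holds its last target. There are 200 camera calls.

### The job

On the packing bench stand two shut or nearly shut cedar cigar boxes, a deep one and a flat one. Open the deep box for the packer: swing its lid up and all the way over until it rests against its stop, then let go and take the hand away. Leave the flat box shut.

Things in the scene. Friction and masses are not known exactly. Their poses are not given: they have to be found in the camera images.
- deep_lid (a joint): Opening angle of the deep box's lid, rad: 0 shut, 1.8 against its stop, leaning back past upright; starts at 0 to 0.25. Stiff hinge (0.2 N m friction; lifting takes up to 4 N at the bar): the lid stays wherever it is left. The box is plain cedar, 140 mm front to back, 180 mm wide, 100 mm tall without lid, fixed to the bench, hinged on the side away from the robot.
- deep_lid_handle (a point): Middle of the brass bar on the deep box's lid: round, 11 mm thick, 100 mm long across the box's width, its axis 35 mm above the lid's outer face on two thin posts 76 mm apart, 12 mm back from the lid's free front edge. Frame turns with the lid: y along the bar, z out of the lid's outer face, x from free edge to hinge.
- deep_lid_hinge (a point): Middle of the deep lid's hinge line, on the far rim, 100 mm above the bench. Frame turns with the lid: y along the hinge line (level; the lid opens by turning about +y), x from free edge to hinge, z out of the lid's outer face. The lid is 140 x 180 x 8 mm, its underside at z = 0; the bar's middle is at x = -128, y = 0, z = 43 mm.
- flat_lid (a joint): Opening angle of the lid of the other, flat box (same cedar and same brass bar; 140 mm front to back, 220 mm wide, 45 mm tall), rad: 0 = shut. It starts shut and stays shut. It stands beside the deep box, left or right of it.
Not all that is in view belongs to the job. What is shaped like the part that bears deep_lid but turquoise is not meant.

How it is judged:
By the outcome, as a careful person would: the job done as asked, in the order asked, and still so for the second after the job is handed in, with the robot touching nothing.
It also fails if it takes over 38 s, if anything falls off the work surface, if the arm or the gripper's body presses on something with over 40 N, if the wrist force passes 120 N, or if a joint passes its speed limit or range.

## Working session

There is one attempt and no reset: what is moved stays moved. The work goes in short steps, Python scripts to look and compute and a tool call to move; the robot and the scene stay as the last step left them, time stands still between calls to the robot, and variables do not carry over. Pictures are saved under pics/ and viewed, at most 10 in all, crops included, and the job is handed in when it is done.

Besides the shell and the picture viewer there is one more tool, called after "Request:" by a JSON object that holds its "api" and its "payload", one argument or row to a line. step_arm: Moves the arm, as the interface text tells. Its arguments: {"type":"object","properties":{"commands":{"type":"array"},"gripper":{"type":"number"}},"required":["commands"]}

```bash
mkdir -p pics
python3 - <<'E'
from plant import ctrl
import cv2,numpy as np
for n in("scene","top"):
    im,d=ctrl.snapshot(n); cv2.imwrite(f"pics/{n}0.png",im); np.save(f"{n}d.npy",d)
    m=ctrl.camera_model(n); print(n,{k:np.round(v,4).tolist() for k,v in m.items()},(d>0).mean())
o=ctrl.get_obs();print({k:np.round(v,3).tolist() for k,v in o.items()})
E
```

```text
scene {'camera_matrix': [[456.7249, 0.0, 258.282], [0.0, 456.7249, 186.9975], [0.0, 0.0, 1.0]], 'D': [-0.0815, 0.0, 0.0, 0.0, 0.0], 'position': [1.0954, 0.3897, 1.119], 'rotation': [0.6285, 0.0157, 2.0179]} 0.9959615071614584
top {'camera_matrix': [[354.739, 0.0, 249.3088], [0.0, 354.739, 189.9183], [0.0, 0.0, 1.0]], 'D': [-0.1137, 0.0, 0.0, 0.0, 0.0], 'position': [0.2471, 0.074, 0.9256], 'rotation': [0.2111, -0.003, -1.5706]} 0.9961344401041666
{'clock': 0.1, 'q': [1.148, 0.354, 1.634, 0.0, 1.155, -0.002], 'qd': [0.001, -0.001, -0.002, 0.001, -0.001, -0.002], 'tau': [0.001, -60.635, -34.282, 0.0, 0.004, -0.0], 'eef_pos': [0.255, 0.57, 0.253], 'tcp_rot': [-3.14, -0.0, 2.721], 'contact_force': [0.954, -0.26, -0.737], 'torque': [-0.05, 0.009, 0.1], 'grip_force': 0.0, 'grip_width': 0.999}
```

View pics/scene0.png

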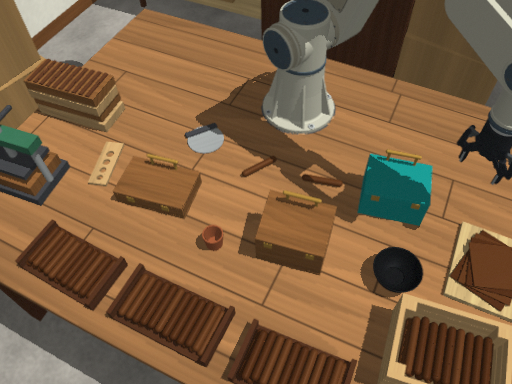

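View pics/top0.png

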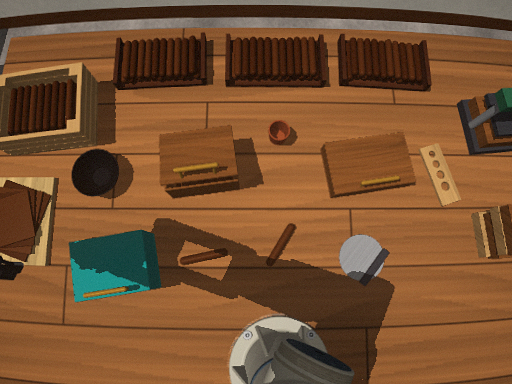

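The deep cedar box is at (197,160) in the top view and (295,230) in the scene view, with its lid slightly ajar and its bar at (195,168) / (300,198). The flat box is at (368,163) in the top view, to the right of the deep one. The turquoise decoy is at (115,265).

```bash
cat > h.py <<'E'
import cv2,numpy as np
from scipy.spatial.transform import Rotation as R
from plant import ctrl
def cloud(n,d):
    m=ctrl.camera_model(n);K=np.array(m["camera_matrix"]);D=np.array(m["D"])
    v,u=np.mgrid[0:384,0:512];p=cv2.undistortPoints(np.stack([u,v],-1).reshape(-1,1,2).astype(float),K,D).reshape(384,512,2)
    c=np.dstack([p[...,0]*d,-p[...,1]*d,-d]); rot=np.array(m["rotation"])
    M=rot if rot.shape==(3,3) else R.from_euler("xyz",rot).as_matrix()
    return c@M.T+np.array(m["position"])
def brass(im):
    h=cv2.cvtColor(im,cv2.COLOR_BGR2HSV); return cv2.inRange(h,(18,130,130),(32,255,255))>0
def line(P):
    c=P.mean(0);w=np.linalg.svd(P-c)[2][0];return c,w,np.ptp((P-c)@w)
E
python3 - <<'E'
from h import *
for n,bb,lb in(("top",(165,155,225,180),(165,132,228,158)),("scene",(268,185,330,212),(270,212,325,245))):
    im=cv2.imread(f"pics/{n}0.png");d=np.load(f"{n}d.npy");P=cloud(n,d)
    s=lambda b:(slice(b[1],b[3]),slice(b[0],b[2]))
    q=P[s(bb)][brass(im)[s(bb)]]; print(n,len(q),np.round(np.percentile(q,[5,50,95],axis=0),4).tolist(),[np.round(x,4).tolist() for x in line(q[q[:,2]>np.median(q[:,2])-.012])])
    L=P[s(lb)].reshape(-1,3);z=L[:,2];print(' z',np.round(np.percentile(z,[0,10,50,90,100]),3))
    L=L[z>.09]
    for _ in range(4):
        c=L.mean(0);nn=np.linalg.svd(L-c)[2][2];nn*=np.sign(nn[2]);r=(L-c)@nn;L=L[abs(r)<max(2*r.std(),.003)]
    print(' lid',len(L),c.round(4),nn.round(4),np.degrees(np.arccos(nn[2])).round(2))
    if n=="scene":print(' lidext',L.min(0),L.max(0))
    # whole box top region: hull of points above 0.085
    big=P[120:200,150:250] if n=="top" else P[185:275,250:340]
    b=big.reshape(-1,3);b=b[(b[:,2]>.085)&(b[:,2]<.3)]
    r=cv2.minAreaRect(b[:,:2].astype(np.float32));print(' rect',r)
    f=P[205,230:245] if n=="top" else P[300,280]; print(' table z',f[...,2].mean())
E
```

```text
top 154 [[0.452, 0.1492, 0.174], [0.4592, 0.1911, 0.1769], [0.4657, 0.2335, 0.1795]] [[0.4592, 0.1912, 0.1769], [-0.1357, 0.9907, -0.0011], 0.096]
 z [-0.001  0.112  0.119  0.126  0.926]
 lid 1594 [0.5315 0.1993 0.1189] [0.2336 0.0329 0.9718] 13.64
 rect ((0.5053660273551941, 0.19624996185302734), (0.14132684469223022, 0.17978240549564362), 7.978508472442627)
 table z 0.0012694947233046502
scene 135 [[0.4552, 0.1497, 0.1729], [0.4629, 0.1937, 0.1769], [0.4707, 0.237, 0.1811]] [[0.4723, 0.196, 0.1908], [0.5485, 0.1741, 0.8178], 1.1624]
 z [0.096 0.113 0.122 0.13  1.119]
 lid 1636 [0.5226 0.2065 0.1217] [0.227  0.032  0.9734] 13.25
 lidext [0.45814748 0.12595838 0.10587069] [0.58254293 0.2844452  0.13707727]
 rect ((0.5084301829338074, 0.19697165489196777), (0.1393231749534607, 0.18171104788780212), 7.81093692779541)
 table z -0.0012056300630158834
```

Request:
{"api": "step_arm", "payload": {
  "commands": [
    [0,0,-3,0],
    [-34.2,-26.1,-3,1.01],
    [-34.2,-26.1,-3,1.01],
    [-34.2,-26.1,-3,1.01],
    [-34.2,-26.1,-3,1.01],
    [-34.2,-26.1,-3,1.01],
    [-34.2,-26.1,-3,1.01],
    [-34.2,-26.1,-3,1.01],
    [-34.2,-26.1,-3,1.01],
    [-34.2,-26.1,-3,1.01],
    [-34.2,-26.1,-3,1.01],
    [-34.2,-26.1,-3,1.01]
  ],
  "gripper": 0.6
}}

```text
clock: 1.6
eef_pos: [0.4603, 0.1935, 0.2832]
tcp_rot: [-3.141, -0.0, 1.713]
contact_force: [0.3, -0.3, 0.5]
grip_width: 0.602
grip_force: 0.0
```

Request:
{"api": "step_arm", "payload": {
  "commands": [
    [-0.1,0,3,0],
    [-0.1,0,6,0],
    [-0.1,0,8,0],
    [-0.1,0,9.5,0],
    [-0.1,0,10.8,0],
    [-0.1,0,10.8,0],
    [-0.1,0,10.8,0]
  ]
}}

```text
clock: 2.48
eef_pos: [0.4614, 0.1918, 0.1758]
tcp_rot: [3.141, -0.0, 1.711]
contact_force: [-0.0, -0.4, -0.3]
grip_width: 0.6
grip_force: 0.0
```

Run:
```python
from h import *
a=ctrl.snapshot("scene")[0][130:280,200:400];cv2.imwrite("pics/s1.png",cv2.resize(a,None,fx=4,fy=4,interpolation=cv2.INTER_CUBIC))
```

```text
(no output)
```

View pics/s1.png

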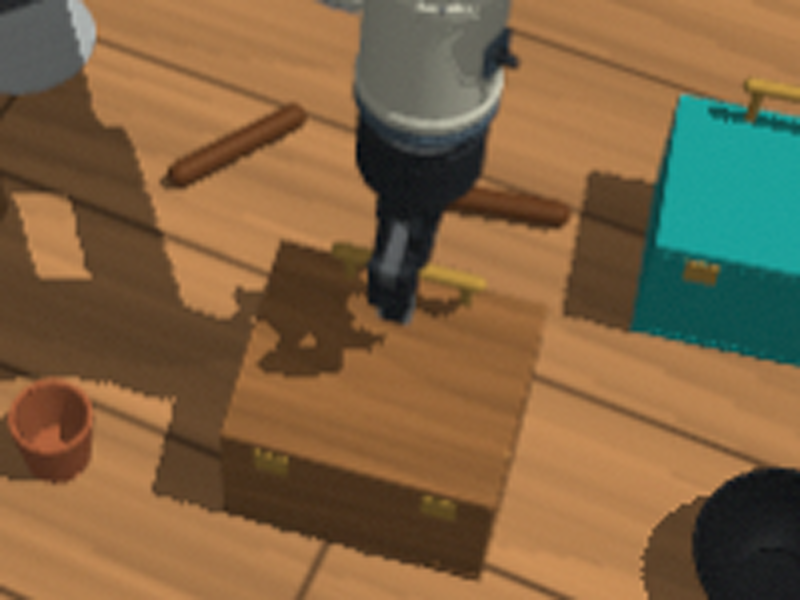

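The fingers straddle the bar near its middle (around (395,265) in the crop), between the posts. I'll close.

Request:
{"api": "step_arm", "payload": {
  "commands": [
    [-0.1,0,0,0],
    [-0.1,0,0,0],
    [-0.1,0,0,0],
    [-0.1,0,0,0],
    [-0.1,0,0,0],
    [-0.1,0,0,0],
    [-0.1,0,0,0],
    [-0.1,0,0,0]
  ],
  "gripper": 0
}}

```text
clock: 3.52
eef_pos: [0.4606, 0.1904, 0.1752]
tcp_rot: [-3.14, 0.0, 1.711]
contact_force: [-5.8, -1.5, 3.6]
grip_width: 0.105
grip_force: 58.6
```

Run:
```python
from h import *
o=ctrl.get_obs();print(o["eef_pos"],o["contact_force"],o["torque"])
b=lambda t:np.array([-12.8*np.cos(t)+4.3*np.sin(t),12.8*np.sin(t)+4.3*np.cos(t)])
t0=.235
for t in np.linspace(t0,1.8,25): 
    e=b(t)-b(t0);print(round(t,2),e.round(2)*[1,-1])
```

```text
[0.46059648 0.19041386 0.17518315] [-5.77869684 -1.46938555  3.6154615 ] [-0.1492521   0.85071731  0.00852499]
0.24 [ 0. -0.]
0.3 [ 0.49 -0.73]
0.37 [ 1.03 -1.43]
0.43 [ 1.61 -2.09]
0.5 [ 2.23 -2.71]
0.56 [ 2.9  -3.29]
0.63 [ 3.6  -3.82]
0.69 [ 4.33 -4.31]
0.76 [ 5.09 -4.75]
0.82 [ 5.88 -5.14]
0.89 [ 6.7  -5.48]
0.95 [ 7.53 -5.76]
1.02 [ 8.38 -5.99]
1.08 [ 9.24 -6.16]
1.15 [10.12 -6.27]
1.21 [10.99 -6.33]
1.28 [11.87 -6.33]
1.34 [12.75 -6.28]
1.41 [13.63 -6.16]
1.47 [14.49 -5.99]
1.54 [15.34 -5.77]
1.6 [16.17 -5.49]
1.67 [16.99 -5.15]
1.73 [17.78 -4.76]
1.8 [18.54 -4.33]
```

Request:
{"api": "step_arm", "payload": {
  "commands": [
    [0,0.5,-0.7,0],
    [0,1.0,-1.4,0],
    [0,1.6,-2.1,0],
    [0,2.2,-2.7,0],
    [0,2.9,-3.3,0],
    [0,3.6,-3.8,0],
    [0,3.6,-3.8,0]
  ]
}}

```text
clock: 4.4
eef_pos: [0.4947, 0.1952, 0.214]
tcp_rot: [-3.136, 0.0, 1.711]
contact_force: [-16.0, -3.0, 17.8]
grip_width: 0.105
grip_force: 59.4
```

Request:
{"api": "step_arm", "payload": {
  "commands": [
    [0,0.3,-0.4,0],
    [0,0.7,-0.6,0],
    [0,1.4,-1.0,0],
    [0,2.2,-1.4,0],
    [0,3.05,-1.75,0],
    [0,3.9,-2.05,0],
    [0,4.75,-2.3,0],
    [0,4.75,-2.3,0]
  ]
}}

```text
clock: 5.4
eef_pos: [0.5447, 0.2022, 0.238]
tcp_rot: [3.14, 0.0, 1.711]
contact_force: [-5.6, -3.1, 14.2]
grip_width: 0.104
grip_force: 60.5
```

Request:
{"api": "step_arm", "payload": {
  "commands": [
    [0,0.85,-0.25,0],
    [0,1.75,-0.36,0],
    [0,2.65,-0.42,0],
    [0,3.5,-0.42,0],
    [0,4.4,-0.37,0],
    [0,5.3,-0.25,0],
    [0,6.2,-0.07,0],
    [0,6.2,-0.07,0]
  ]
}}

```text
clock: 6.4
eef_pos: [0.6066, 0.2108, 0.2372]
tcp_rot: [3.14, 0.0, 1.711]
contact_force: [-0.8, -2.4, 5.1]
grip_width: 0.099
grip_force: 61.4
```

Request:
{"api": "step_arm", "payload": {
  "commands": [
    [0,0.85,0.22,0],
    [0,1.7,0.5,0],
    [0,2.5,0.84,0],
    [0,3.3,1.24,0],
    [0,3.7,1.45,0],
    [0,4.0,1.62,0],
    [0,4.0,1.62,0]
  ]
}}

```text
clock: 7.28
eef_pos: [0.6446, 0.2161, 0.2204]
tcp_rot: [-3.14, 0.001, 1.711]
contact_force: [-2.7, -4.3, 1.0]
grip_width: 0.101
grip_force: 62.2
```

Request:
{"api": "step_arm", "payload": {
  "commands": [
    [0,0.1,0.06,0],
    [0,0.2,0.12,0],
    [0,0.2,0.12,0],
    [0,0.2,0.12,0]
  ]
}}

```text
clock: 7.78
eef_pos: [0.6448, 0.2161, 0.2202]
tcp_rot: [-3.137, 0.001, 1.711]
contact_force: [-12.4, -6.4, 12.5]
grip_width: 0.1
grip_force: 63.5
```

Request:
{"api": "step_arm", "payload": {
  "commands": [
    [0,0.1,0.06,0],
    [0,0.1,0.06,0],
    [0,0.1,0.06,0]
  ]
}}

```text
clock: 8.15
eef_pos: [0.6449, 0.2162, 0.2201]
tcp_rot: [-3.136, 0.001, 1.711]
contact_force: [-17.7, -7.4, 18.3]
grip_width: 0.104
grip_force: 64.1
```

Firmly on the stop. I'll release just enough, then go straight up.

Request:
{"api": "step_arm", "payload": {
  "commands": [
    [0,0,0,0],
    [0,0,0,0],
    [0,0,0,0],
    [0,0,0,0]
  ],
  "gripper": 0.28
}}

```text
clock: 8.65
eef_pos: [0.648, 0.2171, 0.2188]
tcp_rot: [3.141, -0.0, 1.711]
contact_force: [0.1, -0.5, 0.1]
grip_width: 0.281
grip_force: 0.0
```

Request:
{"api": "step_arm", "payload": {
  "commands": [
    [0,0,-0.5,0],
    [0,0,-1.5,0],
    [0,0,-3,0],
    [0,0,-6,0],
    [0,0,-10,0],
    [0,0,-14,0],
    [0,0,-14,0],
    [0,0,-14,0]
  ]
}}

```text
clock: 9.65
eef_pos: [0.6476, 0.2168, 0.3593]
tcp_rot: [3.141, -0.0, 1.711]
contact_force: [0.7, -0.2, -0.2]
grip_width: 0.283
grip_force: 0.0
```

Run:
```python
from h import *
im,d=ctrl.snapshot("scene");cv2.imwrite("pics/s2.png",im)
im,d=ctrl.snapshot("top");cv2.imwrite("pics/t2.png",im);P=cloud("top",d)
# lid inner face: points behind the hinge plane, above rim
e=np.array([.990,.138,0]);h=np.array([.5735,.208,.1])
q=P[60:230,130:260].reshape(-1,3)-h;u=q@e;w=q@np.array([-.138,.990,0]);z=q[:,2]
m=(abs(w)<.08)&(z>.02)&(z<.12)&(u>-.03)&(u<.06)
print(m.sum(),"lean angle",np.pi/2+np.arctan(np.polyfit(z[m],u[m],1)[0]))
o=ctrl.get_obs();print(o["clock"],o["contact_force"],o["eef_pos"])
```

```text
Traceback (most recent call last):
TypeError: expected non-empty vector for x
```

View pics/s2.png

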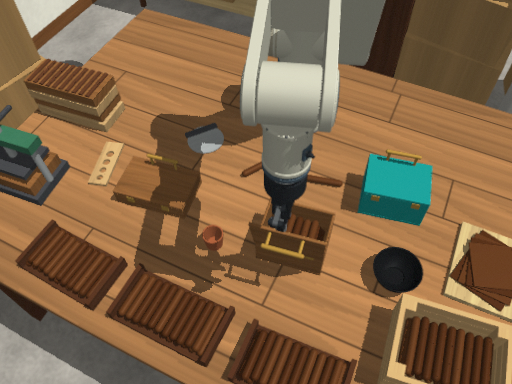

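View pics/t2.png

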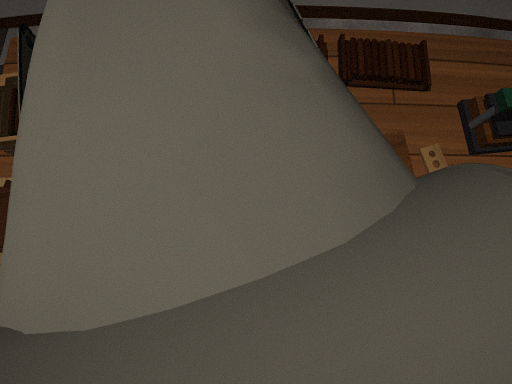

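The scene view shows the deep box open, its bar at (285,250) and the hand clear; the arm hides everything in the top view. I'll move the arm aside and measure the angle.

Request:
{"api": "step_arm", "payload": {
  "commands": [
    [0,0,-4,0],
    [5,-5,-4,0],
    [10,-10,-4,0],
    [15,-15,-4,0],
    [20,-20,-4,0],
    [25,-25,-4,0],
    [30,-25,-4,0],
    [30,-25,-4,0],
    [30,-25,-4,0],
    [30,-25,-4,0]
  ]
}}

```text
clock: 11.0
eef_pos: [0.359, 0.478, 0.3984]
tcp_rot: [-3.141, 0.001, 1.71]
contact_force: [0.6, 0.7, 0.2]
grip_width: 0.277
grip_force: 0.0
```

Run:
```python
from h import *
e=np.array([.990,.138,0]);f=np.array([-.138,.990,0]);h=np.array([.5735,.208,.1])
for n in("scene","top"):
    im,d=ctrl.snapshot(n);cv2.imwrite(f"pics/{n}3.png",im);P=cloud(n,d)
    q=P.reshape(-1,3)-h;u=q@e;w=q@f;z=q[:,2]
    m=(abs(w)<.08)&(z>.02)&(z<.125)&(u>-.03)&(u<.05)
    if m.sum()>50:print(n,m.sum(),"angle",np.pi/2+np.arctan(np.polyfit(z[m],u[m],1)[0]))
    b=brass(im).reshape(-1)&(abs(w)<.07)&(z>.05)&(z<.16)
    if b.sum()>10:c=np.median(np.c_[u,w,z][b],0);print(n,"bar",c.round(4),"angle",np.arctan2(c[2],-c[0])-np.arctan2(.043,.128))
o=ctrl.get_obs();print(o["clock"],o["contact_force"],o["eef_pos"])
```

```text
scene 769 angle 1.8071946501181249
scene bar [7.160e-02 1.000e-04 1.213e-01] angle 1.7799343905479241
top 2085 angle 1.809683583276506
top bar [0.0683 0.0002 0.1212] angle 1.7598492683936997
11.1 [-0.3935724  -0.07640023 -0.15828082] [0.35930237 0.47789964 0.39881566]
```

View pics/scene3.png

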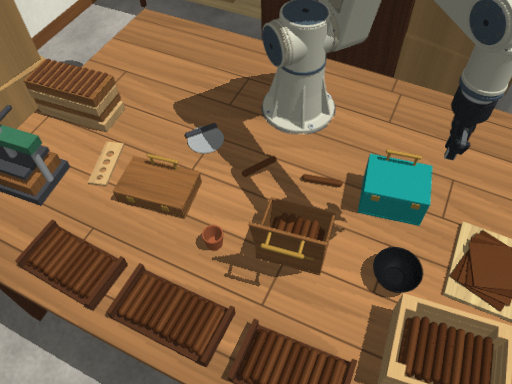

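The lid's face measures about 1.81 rad, so it is on its stop. The bar is at (285,248), the flat box is shut at (157,185), and the arm is clear.

```bash
python3 -c "
from plant import ctrl
print(ctrl.hand_in())"
```

```text
the job is handed in; nothing more can be done
None
```

The deep box's lid is open against its stop (measured about 1.81 rad), the hand is clear, the flat box is still shut, and the job was handed in at about 11 s.

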